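Snap both lid flaps of a dessert box shut against a closing bar

TASK

The glass dessert box still has the snap flaps at both ends of its lid hanging open. Press each flap fully shut against the front of the fixed closing bar (the flaps are stiff: use the bar, not the gripper), turning the box end for end between the two, then set it gently down in the middle of the cork mat, lengthwise along it. Keep the box upright and leave the other things on the counter where they are.

Things in the scene. Friction and masses are not known exactly. Their poses are not given: they have to be found in the camera images.
- glass_box: small glass food box with a white-rimmed clear lid, a layered dessert inside (brown, cream, red), one closed rigid piece of 0.4 kg. 110 long (its x) x 58 wide (its y) x 60 high; the lid is 116 long and flush with the 58 mm sides, which are the place to grip. Origin: centre of the underside; z up; +x points to the end with the red flap, -x to the end with the blue flap
- flap_red (a joint): hinge of the red flap at the box's +x end. The hinge line is parallel to the box's y at x = +58, 54 above the underside. 0 = wide open, sticking out 0.5 rad below level, growing as it folds down; 1.0 = fully shut, flat along the end wall; starts at 0.1 to 0.5. Stiff: it stays where it is left
- flap_blue (a joint): hinge of the blue flap at the box's -x end, x = -58, 54 above the underside; same values as the red one
- red_tab: the red flap itself, a plate 30 long from the hinge line, 40 wide, 3.6 thick. Origin on the hinge line, its x axis runs along the flap to the free edge
- blue_tab: the blue flap itself, same sizes and axes as the red one
- bracket: fixed closing bar: a level bright steel bar, 12 thick, 100 long, 45 above the counter, on two bent yellow arms (42 either side of the middle) from a dark steel foot (110 wide, 10 high, 20 to 100 behind the bar); nothing above 51. Origin on the counter right below the bar's middle; the bar runs along its y; +x points from the free front, where the box comes from, to the foot behind
- bar_mid (a point): centre of the round bar, 45 above the counter. For a box standing on the counter or held up to 4 above it, the bar meets the flap about 9 below its hinge line, and a straight push along the bracket's +x folds it shut
- mat: fixed cork mat lying on the counter, 160 long (its x) x 100 wide (its y) x 6 thick. Origin: centre of its underside
- oil: dark oil bottle with green cap, 66 diameter, 235 high. Origin: centre of underside
- milk: white and blue milk carton, 70 x 70 x 199 high. Origin: centre of underside
- jam: red jam jar with black lid, 66 diameter, 85 high. Origin: centre of underside
- vanilla: small brown vanilla bottle with cream cap, 42 diameter, 125 high. Origin: centre of underside
- lemon: half lemon, cut face up, 68 diameter, 34 high. Origin: centre of underside
- biscuits: stack of brown biscuits lying along its y, 62 x 200 x 52 high. Origin: centre of underside
- mug: white mug, 80 diameter, 90 high, handle at its +y. Origin: centre of underside
- sugar: blue sugar tin with steel lid, 80 diameter, 120 high. Origin: centre of underside

How it is judged:
On the way, in this order (a step that is already met when the one before it is completed fails the run):
1. one flap, red or blue, is pressed shut (hinge past 0.8 rad of 1.0) against the front of the bar (((value of joint flap_red above 0.8 rad and contact force between red_tab and bracket above 1 N and x of glass_box in the frame of bracket below -0.03 m) or (value of joint flap_blue above 0.8 rad and contact force between blue_tab and bracket above 1 N and x of glass_box in the frame of bracket below -0.03 m))), for 0.05 s.
2. the other flap is pressed shut against the front of the bar, the first one still shut (value of joint each of flap_red, flap_blue above 0.8 rad and ((value of joint flap_red above 0.8 rad and contact force between red_tab and bracket above 1 N and x of glass_box in the frame of bracket below -0.03 m) or (value of joint flap_blue above 0.8 rad and contact force between blue_tab and bracket above 1 N and x of glass_box in the frame of bracket below -0.03 m))), for 0.05 s.
At the end, for the whole second after the job is handed in: both flaps shut (hinges past 0.8 rad of 1.0), the box at rest, upright and flat on the cork mat, its centre within 30 mm along and 20 mm across of the mat's centre, its length within 0.25 rad of the mat's length, either way round (value of joint each of flap_red, flap_blue above 0.8 rad and x of glass_box in the frame of mat between -0.03 and 0.03 m and y of glass_box in the frame of mat between -0.02 and 0.02 m and z of glass_box in the frame of mat between 0.003 and 0.01 m and angle between the x axis of glass_box and the x axis of mat, either way round below 0.25 rad and angle between glass_box's own z axis and vertical below 0.06 rad and linear speed of glass_box below 0.02 m/s); the robot touches nothing.
It fails at once if one of the other things (oil, milk, jam, vanilla, lemon, biscuits, mug, sugar) is shifted by more than 30 mm (distance of any of oil, milk, jam, vanilla, lemon, biscuits, mug, sugar from where it was at the start of the episode above 0.03 m).
It fails at once if one of them is tipped over (angle between any of oil, milk, jam, vanilla, lemon, biscuits, mug, sugar's own z axis and vertical above 0.5 rad).
It fails at once if the box is tilted by more than 0.4 rad (angle between glass_box's own z axis and vertical above 0.4 rad).
It fails at once if a flap is pushed by the gripper's fingers (over 4 N) (contact force between the fingers and red_tab above 4 N or contact force between the fingers and blue_tab above 4 N).
It fails at once if the box is dropped: it moves faster than 0.35 m/s with no finger on it (a fall of about 6 mm) (linear speed of glass_box above 0.35 m/s and contact force between the fingers and glass_box below 0.05 N).
It also fails if it takes over 61 s, if anything falls off the work surface, if the arm or the gripper's body presses on something with over 40 N, if the wrist force passes 120 N, or if a joint passes its speed limit or range.

ROBOT

A 6-joint arm with a two-finger parallel gripper is mounted at the origin on the work surface. World frame = base frame: x ahead of the robot, y to its left, z up, the work surface at z = 0. Lengths are in m, angles in rad, forces in N, time in s.
With the tool pointing down it reaches from about 0.375 to 0.9 m from the base axis. Payload 3.1 kg.
Tool frame: the origin (TCP) lies on the centre line of the jaws, within the pads' length; the fingertips stand robot.tip_reach ahead of it and the grasp point (between the pads) is the TCP (robot.tip_reach is the distance from the TCP to the fingertips, in m); z points along the fingers, y is the direction in which the jaws open and shut (so a half turn about z gives the same grasp; the last joint's range is limited). The gripper opens to 87 mm and grips with 3 to 60 N. Pads are 19 mm wide; open, the fingers measure 117 mm over their backs; the gripper's body (75 mm by 190 mm) begins 51 mm behind the grasp point.
Start: joints at [0.953, 0.527, 1.433, -0, 1.181, -0.178], TCP at [0.266, 0.566, 0.242] pointing down, gripper open.
Joint ranges: [-3.08, 3.08], [-0.75, 2.2], [0.22, 2.44], [-1.43, 4.57], [0, 2.65], [-2.85, 2.85]. Speed limits (rad/s): [2.79, 2.79, 3.14, 3.14, 3.14, 3.14].

INTERFACE

Orientations are given as a unit quaternion [x, y, z, w].
In Python, from rig import telemetry, viewer, robot gives the robot as it stands. The module is installed in compiled form; this text tells all that it offers.
- The arm moves only by the tool step_arm, never from a script. Its argument "targets" is a list of rows, each an object of numbers: "dx", "dy", "dz": the shift along the tool's x, y, z in m; "rx", "ry", "rz": the turn, a rotation vector about the tool's x, y, z in degrees. In form: [{"dx": .., "dy": .., "dz": .., "rx": .., "ry": .., "rz": ..}, ...]. A call has exactly 5 rows; each row is the pose to reach, as a shift and turn from the pose measured when the call began, along the tool's axes at that moment; what a row does not reach only later rows make up. A row lasts 1/8 s, in which the tool goes at most 62.5 mm and 10.7 degrees, less where a joint would pass 70% of its speed; a pose out of reach is approached as far as the arm can. A call with a gripper value outside its range is refused whole. "gripper" is the opening, from 0 (shut) to 1 (fully open), set as the call begins (left out, the last holds). The fingers move at their own pace and stop on an object; "force" is the grip in N (left out, the last holds). Time passes only in rows, so rows that repeat a pose let the fingers close, or fill a call up. It gives the time, the measured TCP pose, the force and the opening at its end, in the units of the state.
- telemetry.get_obs(): the state, without advancing time (a new reading comes with each control period).
- viewer.camera(name): name is "scene" or "top" or "wrist"; returns a dict with "img" (480x640x3 uint8, blue, green, red), "depth" (480x640 float32, m along the optical axis (not along the pixel's ray), 0 where there is no reading), "K" (3x3 intrinsics, pixels), "R" (3x3) and "t" (3): a world point X has camera coordinates R X + t. Camera axes: x right, y down, z forward; pixel columns grow to the right and rows downward; lengths in m; the calibration is good to about 2 mm. The wrist camera is an equidistant fisheye: a pixel r from the principal point sees the ray r / f radians off the axis. A picture is of the moment at which its call begins.
- robot.hand_in(): hands the job in, once; it reports no verdict.
The state is a dict: "time": time; "q": joint angles; "joint_velocities": joint speeds; "joint_torque": joint torques, N m; "position": TCP position; "tool_rot": TCP orientation; "ft_force": force on the tool from outside, world axes, zero at the start; "moment": the same for the moment, N m; "grip_width": finger opening in m.
Only numpy, scipy, OpenCV 4.12 (cv2) and the standard library are available. Lean on these libraries where they do the work, as an engineer would, in place of code of your own. Each camera call takes 0.05 s, during which the arm holds its last target.

## Working session

There is one attempt and no reset: what is moved stays moved. The work goes in short steps, Python scripts to look and compute and a tool call to move; the robot and the scene stay as the last step left them, time stands still between calls to the robot, and variables do not carry over. Pictures are saved under pics/ and viewed, and the job is handed in when it is done.

Besides the shell and the picture viewer there is one more tool, called after ">>>" as name(argument=value, ...), one argument or row to a line, values as JSON. step_arm: Moves the arm, as the interface text tells. Its arguments: {"type":"object","properties":{"targets":{"type":"array"},"gripper":{"type":"number"},"force":{"type":"number"}},"required":["targets"]}

```bash
mkdir -p pics; python3 - <<'E'
from rig import telemetry, viewer, robot
import cv2,numpy as np
o=telemetry.get_obs();print(o, robot.tip_reach)
for n in("scene","top"):
    c=viewer.camera(n);cv2.imwrite(f"pics/{n}0.png",c["img"]);np.savez(f"{n}0.npz",**c);print(n,c["K"],c["R"],c["t"])
E
```

```text
{'time': 0.0, 'q': array([ 9.52483963e-01,  5.28429931e-01,  1.43388759e+00, -2.95599957e-05,
        1.18141325e+00, -1.78474690e-01]), 'joint_velocities': array([ 0.00063352,  0.00025675, -0.00024087, -0.00024986, -0.00207887,
       -0.00072741]), 'joint_torque': array([ 1.55247177e-03, -4.40032125e+01, -1.76596838e+01,  6.33475115e-02,
        5.81895432e-02, -1.74246779e-04]), 'position': array([0.26567998, 0.56495727, 0.24059855]), 'tool_rot': array([ 2.18144801e-01,  9.75915828e-01, -9.90636412e-04, -4.02130790e-04]), 'ft_force': array([-0.3391268 ,  0.27597742,  0.37575499]), 'moment': array([ 0.04765691, -0.0089877 , -0.05826967]), 'grip_width': 0.08717412615119231} 0.019
scene [[614.30806189   0.         315.37341429]
 [  0.         614.30806189 244.11732696]
 [  0.           0.           1.        ]] [[-0.82763169  0.56094253  0.0192164 ]
 [ 0.29042408  0.45729574 -0.84055604]
 [-0.48029121 -0.69008991 -0.54138366]] [ 0.45298815 -0.11455488  1.73072648]
top [[476.59880354   0.         318.5609787 ]
 [  0.         476.59880354 238.53993883]
 [  0.           0.           1.        ]] [[ 0.024078   -0.99964504  0.01140387]
 [-0.98309043 -0.02574753 -0.1813016 ]
 [ 0.18153087 -0.00684565 -0.98336142]] [-0.02712024  0.58841     1.33854418]
```

View pics/scene0.png

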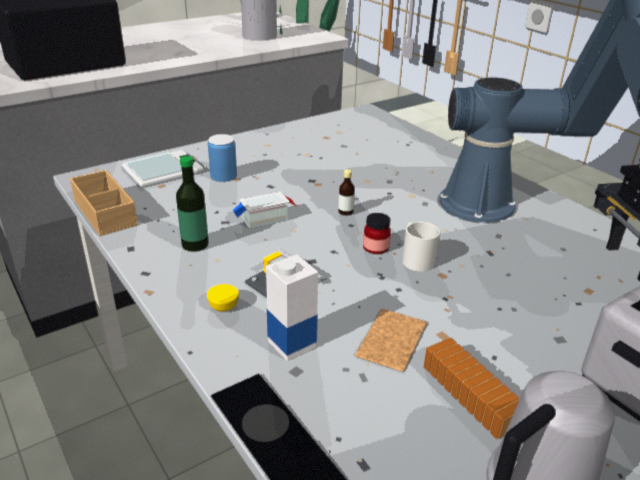

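View pics/top0.png

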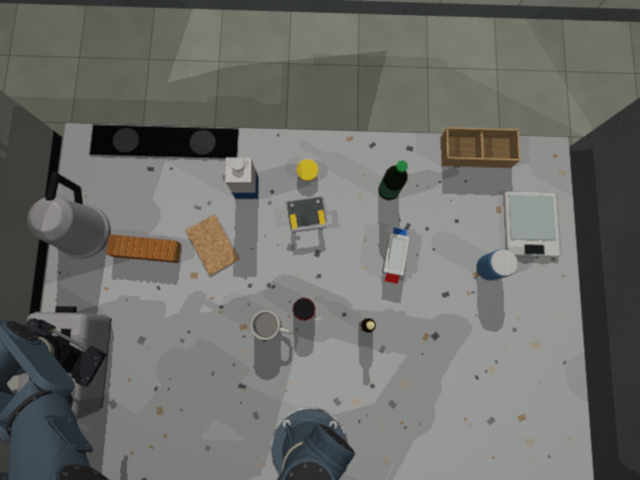

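```bash
cat > h.py <<'E'
import numpy as np,cv2
def load(n): return np.load(n+'.npz')
def world(c,u,v,z=None,d=None):
    K,R,t=c["K"],c["R"],c["t"]
    r=np.linalg.inv(K)@np.array([u,v,1.0])
    if z is None:
        if d is None: d=c["depth"][int(round(v)),int(round(u))]
        return R.T@(r*d-t)
    o=-R.T@t; w=R.T@r
    return o+w*(z-o[2])/w[2]
def cloud(c):
    K,R,t=c["K"],c["R"],c["t"]; d=c["depth"]
    v,u=np.mgrid[:480,:640]
    P=np.stack([(u-K[0,2])/K[0,0]*d,(v-K[1,2])/K[1,1]*d,d],-1)
    return (P-t)@R
E
python3 - <<'E'
from h import *
c=load('top0');P=cloud(c);s=load('scene0');im=c['img']
a=cv2.resize(im[150:360,180:440],None,fx=3,fy=3,interpolation=cv2.INTER_CUBIC)[:600]
cv2.imwrite('pics/crop0.png',a)
b=cv2.resize(s['img'][160:380,190:450],None,fx=3,fy=3,interpolation=cv2.INTER_CUBIC)[:600]
cv2.imwrite('pics/crop1.png',b)
for n,c in(('top',c),('scene',s)):
    P=cloud(c);ok=c['depth']>0
    hs=cv2.cvtColor(c['img'],cv2.COLOR_BGR2HSV)
    # height comps in workspace
    m=(ok&(P[...,2]>0.012)&(P[...,0]>0.25)&(P[...,0]<1.1)&(abs(P[...,1])<0.7)).astype(np.uint8)
    k,l,st,_=cv2.connectedComponentsWithStats(m)
    for i in range(1,k):
        if st[i,4]>60:
            Q=P[l==i];z=Q[:,2].max();T=Q[Q[:,2]>z-0.012]
            print(n,st[i],'zmax',z.round(3),'topmean',T.mean(0).round(3),'min',Q.min(0).round(3),'max',Q.max(0).round(3))
E
```

```text
top [ 442  127   78   40 1727] zmax 0.077 topmean [ 0.889 -0.499  0.069] min [ 0.838 -0.611  0.012] max [ 0.945 -0.389  0.077]
top [ 225  157   34   42 1202] zmax 0.203 topmean [0.761 0.212 0.197] min [0.713 0.175 0.012] max [0.847 0.256 0.203]
top [296 159  23  22 382] zmax 0.042 topmean [0.807 0.028 0.033] min [ 0.773 -0.006  0.013] max [0.841 0.061 0.042]
top [378 160  30  40 782] zmax 0.24 topmean [ 0.756 -0.224  0.234] min [ 0.723 -0.256  0.013] max [ 0.788 -0.19   0.24 ]
top [  43  172  138   91 4952] zmax 0.218 topmean [0.606 0.682 0.21 ] min [0.513 0.401 0.012] max [0.728 0.7   0.218]
top [ 477  192   71   88 3405] zmax 0.126 topmean [ 0.525 -0.526  0.118] min [ 0.484 -0.7    0.012] max [ 0.76  -0.486  0.126]
top [289 210  37  23 290] zmax 0.055 topmean [0.635 0.021 0.048] min [ 0.608 -0.031  0.012] max [0.684 0.079 0.055]
top [ 382  227   28   57 1069] zmax 0.065 topmean [ 0.548 -0.238  0.058] min [ 0.466 -0.276  0.013] max [ 0.633 -0.202  0.065]
top [292 297  24  24 430] zmax 0.091 topmean [0.385 0.026 0.084] min [ 0.353 -0.007  0.033] max [0.419 0.059 0.091]
top [   0  306
[... 1229 characters left out ...]
8  40 925] zmax 0.09 topmean [0.388 0.032 0.085] min [ 0.353 -0.001  0.012] max [0.422 0.065 0.09 ]
scene [ 403  222   37   48 1441] zmax 0.094 topmean [0.338 0.133 0.088] min [0.297 0.063 0.012] max [0.382 0.175 0.094]
scene [ 263  249   55  108 4637] zmax 0.203 topmean [0.763 0.218 0.198] min [ 0.618 -0.031  0.012] max [0.788 0.254 0.203]
scene [207 284  32  27 681] zmax 0.039 topmean [0.808 0.034 0.034] min [ 0.772 -0.003  0.012] max [0.841 0.068 0.039]
scene [  424   289   216   191 11653] zmax 0.219 topmean [0.611 0.684 0.212] min [0.253 0.402 0.012] max [0.728 0.7   0.219]
scene [511 433  25  47 369] zmax 0.166 topmean [0.663 0.698 0.159] min [0.661 0.686 0.061] max [0.672 0.7   0.166]
```

View pics/crop0.png

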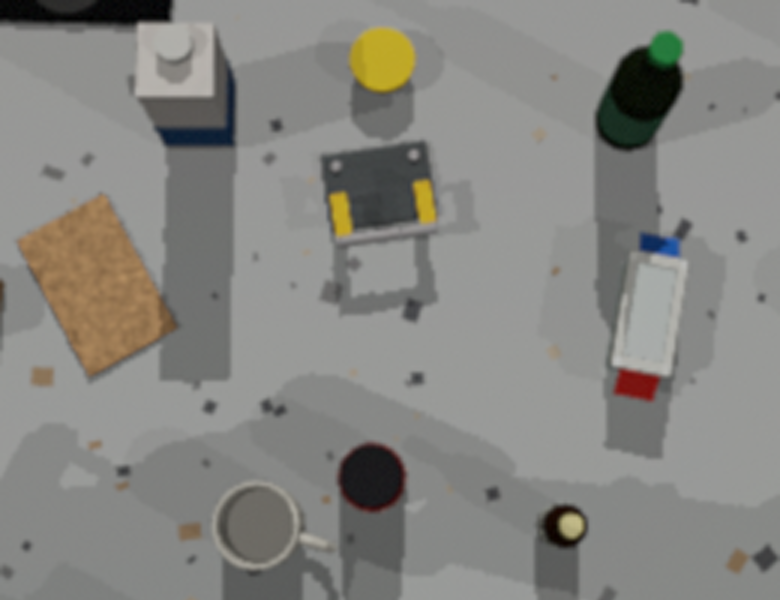

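View pics/crop1.png

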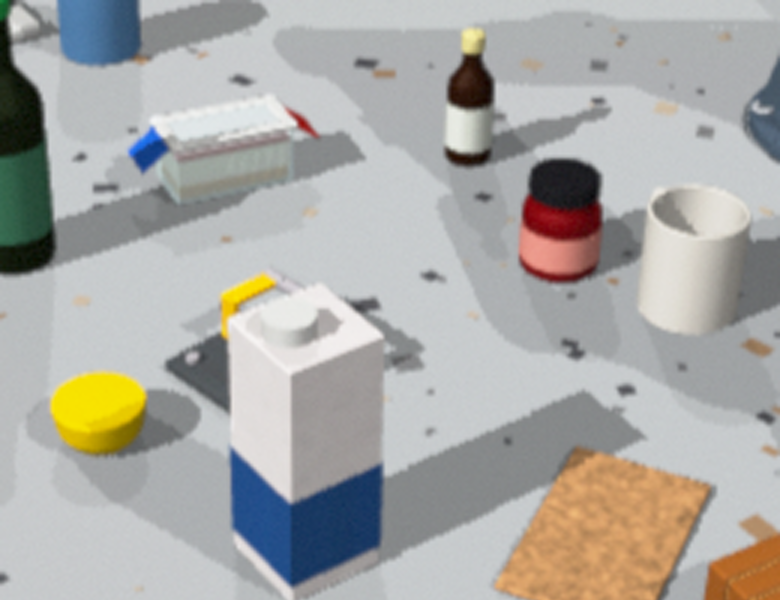

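```bash
python3 - <<'E'
from h import *
def rect(X):
    (cx,cy),(w,h),a=cv2.minAreaRect(X.astype(np.float32)); 
    if w<h: w,h,a=h,w,a+90
    a=(a+90)%180-90
    return np.round([cx,cy,w,h,a],4)
for n in('top','scene'):
    c=load(n+'0');im=c['img'].astype(int);hs=cv2.cvtColor(c['img'],cv2.COLOR_BGR2HSV);P=cloud(c)
    # plane check
    m=(abs(P[...,2])<0.02)&(abs(P[...,0]-.55)<.2)&(abs(P[...,1])<.3);print(n,'table z median',np.median(P[...,2][m]))
    B=(P[...,0]>.45)&(P[...,0]<.65)&(P[...,1]<-.18)&(P[...,1]>-.3)
    v,u=np.nonzero(B&(P[...,2]>.045)&(hs[...,1]<90)&(im[...,0]>110))
    # project ray onto z=0.06
    X=np.array([world(c,a,b,z=.060)[:2] for a,b in zip(u,v)]); 
    print('box',len(X),rect(X))
    for col,mm in(('red',(im[...,2]>im[...,1]+60)),('blue',im[...,0]>im[...,2]+60)):
        Q=P[B&mm&(P[...,2]>.01)];print(col,len(Q),Q.mean(0).round(4),Q.min(0).round(3),Q.max(0).round(3))
    # mat
    M=(hs[...,0]>5)&(hs[...,0]<22)&(hs[...,1]>80)&(P[...,1]>.12)&(P[...,1]<.36)&(P[...,0]>.45)&(P[...,0]<.72)&(P[...,2]<.03)
    k,l,st,_=cv2.connectedComponentsWithStats(M.astype(np.uint8));i=1+st[1:,4].argmax()
    v,u=np.nonzero(l==i);X=np.array([world(c,a,b,z=.006)[:2] for a,b in zip(u,v)]);print('mat',len(X),rect(X),X.mean(0))
    Q=(P[...,0]>.58)&(P[...,0]<.72)&(P[...,1]>-.06)&(P[...,1]<.1)
    R=P[Q&(P[...,2]>.035)&(hs[...,1]<80)];print('bar',len(R), rect(R[:,:2]),R[:,2].mean())
    Y=P[Q&(hs[...,1]>150)&(hs[...,0]>18)&(hs[...,0]<35)&(P[...,2]>.01)];
    for s in (Y[Y[:,1]>.02],Y[Y[:,1]<.02]): print('yellow',len(s),len(s) and s.mean(0).round(3),s.min(0).round(3) if len(s) else 0)
    F=Q&(hs[...,2]<90)&(P[...,2]<.02)&(P[...,2]>.006)
    v,u=np.nonzero(F);X=np.array([world(c,a,b,z=.010)[:2] for a,b in zip(u,v)]);print('foot',len(X),rect(X) if len(X)>5 else '')
E
```

```text
top table z median -0.0012238548697937786
box 795 [ 0.5497 -0.238   0.1175  0.059  -9.4154]
red 106 [ 0.4802 -0.2272  0.0454] [ 0.469 -0.245  0.033] [ 0.493 -0.208  0.058]
blue 58 [ 0.6185 -0.2523  0.0453] [ 0.608 -0.268  0.034] [ 0.628 -0.234  0.058]
mat 1564 [ 0.5714  0.3081  0.1574  0.0982 31.2797] [0.56853726 0.30326506]
bar 129 [ 6.21700e-01  1.80000e-02  9.89000e-02  1.16000e-02 -8.00221e+01] 0.048088923019486404
yellow 76 [0.643 0.064 0.045] [0.622 0.055 0.01 ]
yellow 74 [ 0.657 -0.018  0.046] [ 0.636 -0.027  0.01 ]
foot 504 [ 6.79000e-01  2.80000e-02  1.06800e-01  7.75000e-02 -8.06009e+01]
scene table z median 0.0008977398832845511
box 690 [  0.5584  -0.2262   0.1313   0.0877 -12.1644]
red 23 [ 0.4782 -0.2226  0.0458] [ 0.469 -0.242  0.038] [ 0.489 -0.205  0.053]
blue 101 [ 0.6176 -0.2479  0.0484] [ 0.601 -0.273  0.038] [ 0.632 -0.226  0.062]
mat 2379 [ 0.5726  0.311   0.162   0.0998 31.0534] [0.57232705 0.30708071]
bar 66 [ 6.42600e-01 -4.20000e-03  5.28000e-02  3.72000e-02  2.60655e+01] 0.04818867063461449
yellow 0 0 0
yellow 109 [ 0.661 -0.016  0.045] [ 0.635 -0.028  0.012]
foot 42 [7.12100e-01 9.20000e-03 7.19000e-02 3.16000e-02 5.98908e+01]
```

```bash
cat > go.py <<'E'
import sys,numpy as np
from scipy.spatial.transform import Rotation as R
from rig import telemetry
def go(x,y,z,psi,rows=True):
    o=telemetry.get_obs();T=R.from_quat(o['tool_rot']);p=o['position']
    a=np.radians(psi);yv=np.array([np.cos(a),np.sin(a),0]);zv=np.array([0,0,-1.]);G=R.from_matrix(np.stack([np.cross(yv,zv),yv,zv],1))
    d=T.inv().apply(np.array([x,y,z])-p);r=(T.inv()*G).as_rotvec(degrees=True)
    ym=T.as_matrix()[:,1]
    print('t',round(o['time'],3),'p',p.round(4),'psi',np.degrees(np.arctan2(ym[1],ym[0])).round(2),'f',o['ft_force'].round(1),'w',round(o['grip_width'],4),'q6',o['q'][5].round(2))
    print('D mm',(d*1000).round(1),'rot',r.round(2),'|d|',np.linalg.norm(d).round(3))
if __name__=='__main__': go(*map(float,sys.argv[1:]))
E
python3 go.py 0.55 -0.238 0.2 80.6
```

```text
t 0.1 p [0.2657 0.565  0.2406] psi 64.8 f [-0.1 -0.1  0.3] w 0.0871 q6 -0.18
D mm [-599.2 -605.5   41.6] rot [ -0.11  -0.04 -15.8 ] |d| 0.853
```

>>> step_arm(
  targets=[
    {"dx": -0.042, "dy": -0.042, "rz": -1},
    {"dx": -0.084, "dy": -0.085, "rz": -2},
    {"dx": -0.126, "dy": -0.127, "rz": -3},
    {"dx": -0.168, "dy": -0.17, "rz": -4},
    {"dx": -0.21, "dy": -0.212, "rz": -5},
  ],
  gripper=1,
)

```text
invalid input
```

```bash
python3 go.py 0.55 -0.238 0.2 80.6
```

```text
t 0.1 p [0.2657 0.565  0.2406] psi 64.8 f [-0.1 -0.1  0.3] w 0.0871 q6 -0.18
D mm [-599.2 -605.5   41.6] rot [ -0.11  -0.04 -15.8 ] |d| 0.853
```

Probably all keys are required.

>>> step_arm(
  targets=[
    {"dx": -0.042, "dy": -0.042, "dz": 0, "rx": 0, "ry": 0, "rz": -1},
    {"dx": -0.084, "dy": -0.085, "dz": 0, "rx": 0, "ry": 0, "rz": -2},
    {"dx": -0.126, "dy": -0.127, "dz": 0, "rx": 0, "ry": 0, "rz": -3},
    {"dx": -0.168, "dy": -0.17, "dz": 0, "rx": 0, "ry": 0, "rz": -4},
    {"dx": -0.21, "dy": -0.212, "dz": 0, "rx": 0, "ry": 0, "rz": -5},
  ],
  gripper=1,
)

```text
time: 0.72
position: [0.3657, 0.282, 0.2409]
tool_rot: [0.175, 0.985, -0.001, -0.0]
ft_force: [0.2, -1.1, -0.2]
grip_width: 0.0867
```

```bash
python3 go.py 0.55 -0.238 0.2 80.6
```

```text
t 0.725 p [0.3657 0.282  0.2409] psi 69.87 f [ 0.2 -1.1 -0.2] w 0.0867 q6 -0.8
D mm [-352.1 -424.7   41.6] rot [ -0.11  -0.03 -10.73] |d| 0.553
```

>>> step_arm(
  targets=[
    {"dx": -0.038, "dy": -0.046, "dz": 0, "rx": 0, "ry": 0, "rz": -1},
    {"dx": -0.076, "dy": -0.092, "dz": 0, "rx": 0, "ry": 0, "rz": -2},
    {"dx": -0.114, "dy": -0.137, "dz": 0, "rx": 0, "ry": 0, "rz": -4},
    {"dx": -0.152, "dy": -0.183, "dz": 0.01, "rx": 0, "ry": 0, "rz": -5},
    {"dx": -0.19, "dy": -0.229, "dz": 0.02, "rx": 0, "ry": 0, "rz": -6},
  ],
)

```text
time: 1.35
position: [0.4656, -0.0004, 0.221]
tool_rot: [0.123, 0.992, -0.001, -0.0]
ft_force: [1.1, -0.2, -0.2]
grip_width: 0.0869
```

```bash
python3 go.py 0.55 -0.238 0.16 80.6
```

```text
t 1.35 p [ 4.656e-01 -4.000e-04  2.210e-01] psi 75.88 f [ 1.1 -0.2 -0.2] w 0.0869 q6 -1.56
D mm [-139.9 -209.7   61.4] rot [-0.1  -0.02 -4.72] |d| 0.259
```

>>> step_arm(
  targets=[
    {"dx": -0.03, "dy": -0.045, "dz": 0.01, "rx": 0, "ry": 0, "rz": -1},
    {"dx": -0.06, "dy": -0.09, "dz": 0.02, "rx": 0, "ry": 0, "rz": -2},
    {"dx": -0.09, "dy": -0.135, "dz": 0.035, "rx": -0.1, "ry": 0, "rz": -3},
    {"dx": -0.12, "dy": -0.18, "dz": 0.05, "rx": -0.1, "ry": 0, "rz": -4},
    {"dx": -0.14, "dy": -0.21, "dz": 0.061, "rx": -0.1, "ry": 0, "rz": -4.7},
  ],
)

```text
time: 1.98
position: [0.5504, -0.2409, 0.1593]
tool_rot: [0.083, 0.997, 0.0, -0.0]
ft_force: [0.9, 1.0, 0.4]
grip_width: 0.0869
```

```bash
python3 go.py 0.55 -0.238 0.16 80.6; python3 - <<'E'
from rig import viewer
import cv2,numpy as np
c=viewer.camera('wrist');cv2.imwrite('pics/w1.png',c['img']);np.savez('w1.npz',**c);print(c['K'],c['R'],c['t'])
E
```

```text
t 1.975 p [ 0.5504 -0.2409  0.1593] psi 80.5 f [0.9 1.  0.4] w 0.0869 q6 -2.0
D mm [ 0.9  2.8 -0.7] rot [-0.   -0.03 -0.1 ] |d| 0.003
[[371.64829954   0.         329.4834565 ]
 [  0.         371.64829954 242.74475343]
 [  0.           0.           1.        ]] [[ 1.64245376e-01  9.86419409e-01  4.53507054e-04]
 [ 9.51904338e-01 -1.58618907e-01  2.62141516e-01]
 [ 2.58653414e-01 -4.26238365e-02 -9.65029336e-01]] [ 0.14776436 -0.57291286  0.15965612]
```

View pics/w1.png

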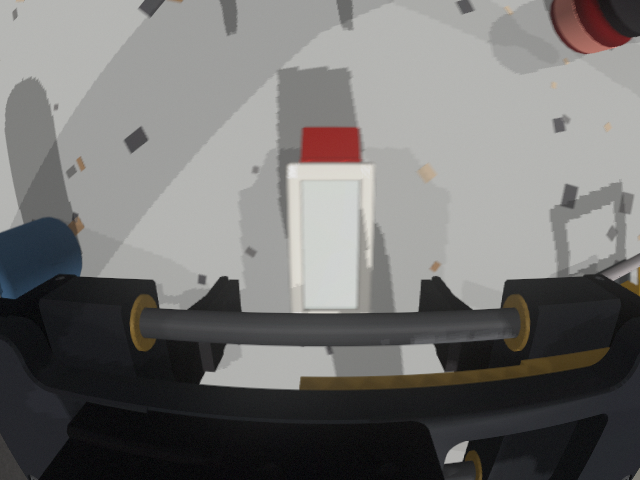

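>>> step_arm(
  targets=[
    {"dx": 0.001, "dy": 0.0028, "dz": 0.03, "rx": 0, "ry": 0, "rz": -0.1},
    {"dx": 0.001, "dy": 0.0028, "dz": 0.065, "rx": 0, "ry": 0, "rz": -0.1},
    {"dx": 0.001, "dy": 0.0028, "dz": 0.095, "rx": 0, "ry": 0, "rz": -0.1},
    {"dx": 0.001, "dy": 0.0028, "dz": 0.115, "rx": 0, "ry": 0, "rz": -0.1},
    {"dx": 0.001, "dy": 0.0028, "dz": 0.123, "rx": 0, "ry": 0, "rz": -0.1},
  ],
)

```text
time: 2.65
position: [0.5508, -0.2419, 0.0336]
tool_rot: [0.082, 0.997, -0.001, -0.0]
ft_force: [0.4, 0.0, -1.0]
grip_width: 0.0868
```

>>> step_arm(
  targets=[
    {"dx": 0, "dy": 0, "dz": 0, "rx": 0, "ry": 0, "rz": 0},
    {"dx": 0, "dy": 0, "dz": 0, "rx": 0, "ry": 0, "rz": 0},
    {"dx": 0, "dy": 0, "dz": 0, "rx": 0, "ry": 0, "rz": 0},
    {"dx": 0, "dy": 0, "dz": 0, "rx": 0, "ry": 0, "rz": 0},
    {"dx": 0, "dy": 0, "dz": 0, "rx": 0, "ry": 0, "rz": 0},
  ],
  gripper=0.5,
  force=40,
)

```text
time: 3.28
position: [0.5512, -0.2413, 0.0345]
tool_rot: [0.083, 0.997, -0.001, 0.0]
ft_force: [0.2, 3.6, 6.0]
grip_width: 0.0578
```

```bash
python3 go.py 0.55 -0.238 0.135 80.6
```

```text
t 3.275 p [ 0.5512 -0.2413  0.0345] psi 80.49 f [0.2 3.6 6. ] w 0.0578 q6 -2.0
D mm [   1.7    2.9 -100.5] rot [-0.06  0.02 -0.11] |d| 0.101
```

>>> step_arm(
  targets=[
    {"dx": 0, "dy": 0, "dz": -0.01, "rx": 0, "ry": 0, "rz": 0},
    {"dx": 0, "dy": 0, "dz": -0.03, "rx": 0, "ry": 0, "rz": 0},
    {"dx": 0, "dy": 0, "dz": -0.06, "rx": 0, "ry": 0, "rz": 0},
    {"dx": 0, "dy": 0, "dz": -0.09, "rx": 0, "ry": 0, "rz": 0},
    {"dx": 0, "dy": 0, "dz": -0.105, "rx": 0, "ry": 0, "rz": 0},
  ],
)

```text
time: 3.9
position: [0.5514, -0.2419, 0.1409]
tool_rot: [0.083, 0.997, -0.001, 0.001]
ft_force: [0.2, -0.2, -4.3]
grip_width: 0.0575
```

```bash
python3 go.py 0.531 0.002 0.135 99.8;python3 - <<'E'
from rig import viewer
import cv2,numpy as np
c=viewer.camera('wrist');cv2.imwrite('pics/w2.png',c['img'])
c=viewer.camera('scene');np.savez('scene1.npz',**c);cv2.imwrite('pics/s2.png',cv2.resize(c['img'][100:300,150:400],None,fx=3,fy=3))
E
```

```text
t 3.9 p [ 0.5514 -0.2419  0.1409] psi 80.5 f [ 0.2 -0.2 -4.3] w 0.0575 q6 -2.0
D mm [ 60.4 237.2   5.2] rot [ -0.17   0.09 -19.3 ] |d| 0.245
```

View pics/w2.png

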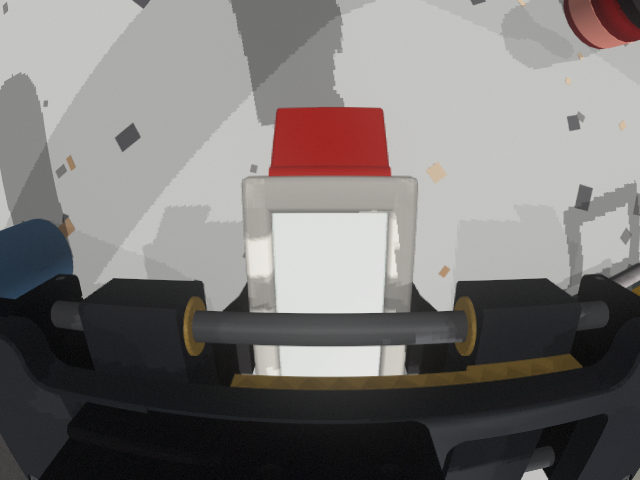

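View pics/s2.png

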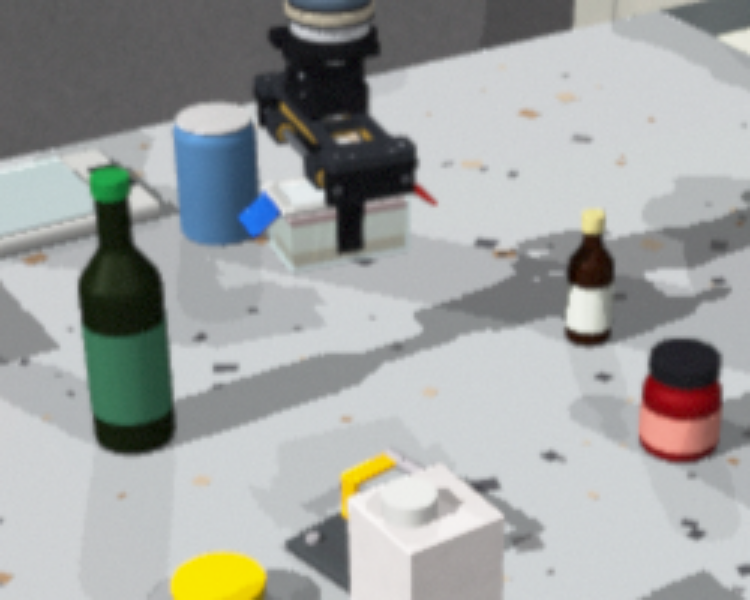

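>>> step_arm(
  targets=[
    {"dx": 0.01, "dy": 0.04, "dz": 0, "rx": 0, "ry": 0, "rz": -3},
    {"dx": 0.023, "dy": 0.09, "dz": 0.0, "rx": 0, "ry": 0, "rz": -7},
    {"dx": 0.037, "dy": 0.145, "dz": 0.0, "rx": -0.1, "ry": 0, "rz": -12},
    {"dx": 0.051, "dy": 0.2, "dz": 0.0, "rx": -0.1, "ry": 0, "rz": -16},
    {"dx": 0.06, "dy": 0.237, "dz": 0.0, "rx": -0.2, "ry": 0.1, "rz": -19.3},
  ],
)

```text
time: 4.62
position: [0.5297, 0.0043, 0.1386]
tool_rot: [-0.087, 0.996, 0.001, -0.001]
ft_force: [0.3, 0.1, -4.1]
grip_width: 0.0577
```

```bash
python3 go.py 0.531 0.002 0.037 99.8;python3 - <<'E'
from rig import viewer
import cv2,numpy as np
c=viewer.camera('top');np.savez('top1.npz',**c);cv2.imwrite('pics/t3.png',cv2.resize(c['img'][150:360,180:440],None,fx=3,fy=3)[:600])
c=viewer.camera('scene');np.savez('scene1.npz',**c);cv2.imwrite('pics/s3.png',cv2.resize(c['img'][150:340,190:440],None,fx=3,fy=3))
E
```

```text
t 4.625 p [0.5297 0.0043 0.1386] psi 99.99 f [ 0.3  0.1 -4.1] w 0.0577 q6 -1.95
D mm [ -1.2  -2.6 101.6] rot [ 0.09 -0.16  0.19] |d| 0.102
```

View pics/t3.png

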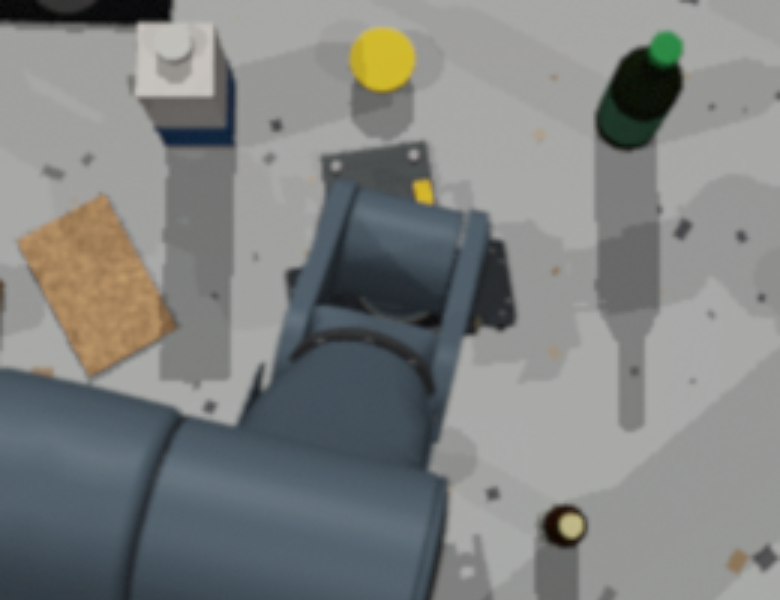

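View pics/s3.png

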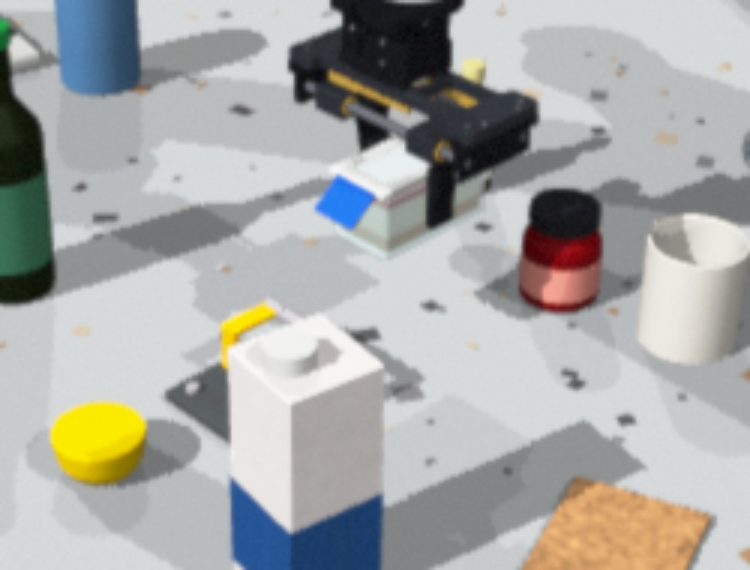

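>>> step_arm(
  targets=[
    {"dx": 0.003, "dy": -0.002, "dz": 0.02, "rx": 0, "ry": 0, "rz": 0},
    {"dx": 0.003, "dy": -0.002, "dz": 0.05, "rx": 0, "ry": 0, "rz": 0},
    {"dx": 0.003, "dy": -0.002, "dz": 0.08, "rx": 0, "ry": 0, "rz": 0},
    {"dx": 0.003, "dy": -0.002, "dz": 0.095, "rx": 0, "ry": -0.1, "rz": 0},
    {"dx": 0.003, "dy": -0.002, "dz": 0.1, "rx": 0.1, "ry": -0.1, "rz": 0},
  ],
)

```text
time: 5.35
position: [0.5256, 0.003, 0.0374]
tool_rot: [-0.088, 0.996, 0.001, -0.002]
ft_force: [-0.5, 0.4, -4.0]
grip_width: 0.0577
```

```bash
python3 go.py 0.557 0.007 0.037 99.8;python3 - <<'E'
from rig import viewer
import cv2,numpy as np
c=viewer.camera('scene');np.savez('scene1.npz',**c);cv2.imwrite('pics/s4.png',cv2.resize(c['img'][150:340,190:440],None,fx=3,fy=3))
E
```

```text
t 5.35 p [0.5256 0.003  0.0374] psi 100.05 f [-0.5  0.4 -4. ] w 0.0577 q6 -1.95
D mm [-31.6  -1.6   0.2] rot [ 0.09 -0.23  0.25] |d| 0.032
```

View pics/s4.png

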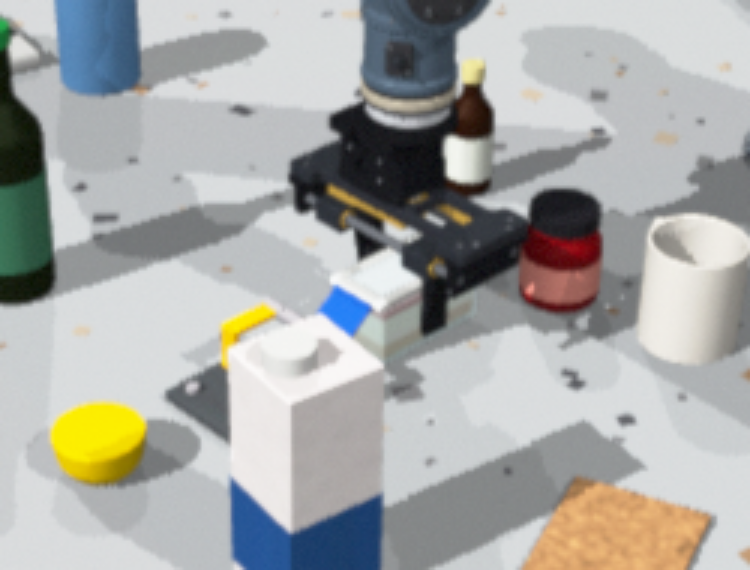

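>>> step_arm(
  targets=[
    {"dx": -0.005, "dy": -0.0005, "dz": 0, "rx": 0, "ry": -0.2, "rz": 0.2},
    {"dx": -0.01, "dy": -0.001, "dz": 0, "rx": 0, "ry": -0.2, "rz": 0.2},
    {"dx": -0.015, "dy": -0.001, "dz": 0, "rx": 0, "ry": -0.2, "rz": 0.2},
    {"dx": -0.02, "dy": -0.001, "dz": 0, "rx": 0, "ry": -0.2, "rz": 0.2},
    {"dx": -0.024, "dy": -0.001, "dz": 0, "rx": 0, "ry": -0.2, "rz": 0.2},
  ],
)

```text
time: 6.02
position: [0.5494, 0.0065, 0.0375]
tool_rot: [-0.086, 0.996, 0.001, -0.001]
ft_force: [-2.5, -0.0, -4.4]
grip_width: 0.0575
```

```bash
python3 go.py 0.557 0.007 0.037 99.8
```

```text
t 6.025 p [0.5494 0.0065 0.0375] psi 99.88 f [-2.5 -0.  -4.4] w 0.0575 q6 -1.94
D mm [-7.6 -0.8  0.5] rot [ 0.09 -0.06  0.08] |d| 0.008
```

>>> step_arm(
  targets=[
    {"dx": -0.002, "dy": 0, "dz": 0, "rx": 0, "ry": 0, "rz": 0},
    {"dx": -0.004, "dy": 0, "dz": 0, "rx": 0, "ry": 0, "rz": 0},
    {"dx": -0.006, "dy": 0, "dz": 0, "rx": 0, "ry": 0, "rz": 0},
    {"dx": -0.008, "dy": 0, "dz": 0, "rx": 0, "ry": 0, "rz": 0},
    {"dx": -0.0095, "dy": 0, "dz": 0, "rx": 0, "ry": 0, "rz": 0},
  ],
)

```text
time: 6.65
position: [0.5586, 0.0082, 0.0374]
tool_rot: [-0.086, 0.996, 0.001, -0.001]
ft_force: [-3.3, -0.9, -4.5]
grip_width: 0.0575
```

```bash
python3 go.py 0.557 0.007 0.037 99.8
```

```text
t 6.65 p [0.5586 0.0082 0.0374] psi 99.88 f [-3.3 -0.9 -4.5] w 0.0575 q6 -1.93
D mm [ 1.7 -0.9  0.4] rot [ 0.1  -0.1   0.08] |d| 0.002
```

>>> step_arm(
  targets=[
    {"dx": -0.001, "dy": 0, "dz": 0, "rx": 0, "ry": 0, "rz": 0},
    {"dx": -0.002, "dy": 0, "dz": 0, "rx": 0, "ry": 0, "rz": 0},
    {"dx": -0.003, "dy": 0, "dz": 0, "rx": 0, "ry": 0, "rz": 0},
    {"dx": -0.004, "dy": 0, "dz": 0, "rx": 0, "ry": 0, "rz": 0},
    {"dx": -0.004, "dy": 0, "dz": 0, "rx": 0, "ry": 0, "rz": 0},
  ],
)

```text
time: 7.28
position: [0.5587, 0.0087, 0.037]
tool_rot: [-0.086, 0.996, 0.001, -0.005]
ft_force: [-8.7, -5.2, -0.9]
grip_width: 0.0579
```

```bash
python3 go.py 0.557 0.007 0.037 99.8;python3 - <<'E'
from rig import viewer
import cv2,numpy as np
c=viewer.camera('scene');np.savez('scene1.npz',**c);cv2.imwrite('pics/s5.png',cv2.resize(c['img'][150:340,190:440],None,fx=3,fy=3))
E
```

```text
t 7.275 p [0.5587 0.0087 0.037 ] psi 99.91 f [-8.7 -5.2 -0.9] w 0.0579 q6 -1.93
D mm [ 2.  -1.4  0. ] rot [ 0.2  -0.56  0.11] |d| 0.002
```

View pics/s5.png

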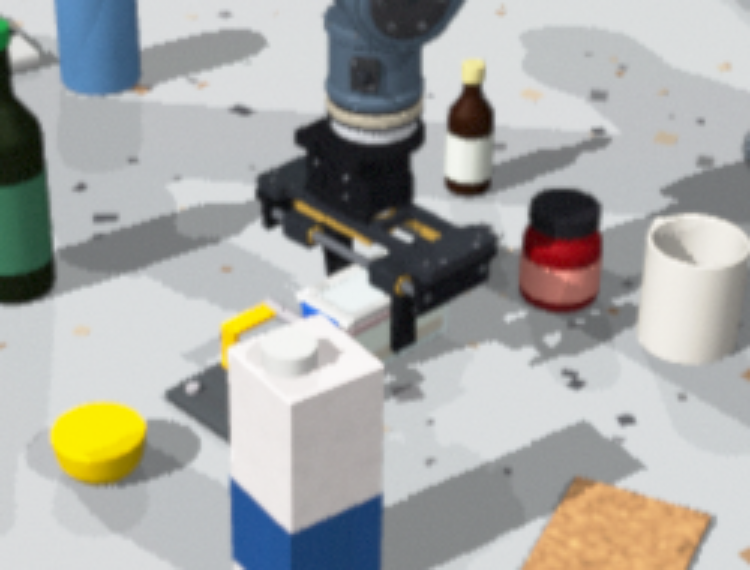

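>>> step_arm(
  targets=[
    {"dx": 0.006, "dy": 0, "dz": 0, "rx": 0, "ry": -0.5, "rz": 0},
    {"dx": 0.02, "dy": 0, "dz": 0, "rx": 0, "ry": -0.5, "rz": 0},
    {"dx": 0.032, "dy": 0, "dz": -0.02, "rx": 0, "ry": -0.5, "rz": 0},
    {"dx": 0.034, "dy": 0, "dz": -0.06, "rx": 0, "ry": -0.5, "rz": 0},
    {"dx": 0.034, "dy": 0, "dz": -0.1, "rx": 0, "ry": -0.5, "rz": 0},
  ],
)

```text
time: 7.95
position: [0.5257, 0.0027, 0.1382]
tool_rot: [-0.086, 0.996, 0.002, -0.001]
ft_force: [0.9, -1.0, -4.1]
grip_width: 0.0581
```

```bash
python3 go.py 0.526 0.001 0.135 99.8;python3 - <<'E'
from rig import viewer
import cv2,numpy as np
c=viewer.camera('scene');np.savez('scene1.npz',**c);cv2.imwrite('pics/s6.png',cv2.resize(c['img'][170:300,260:400],None,fx=4,fy=4,interpolation=cv2.INTER_CUBIC))
E
```

```text
t 7.95 p [0.5257 0.0027 0.1382] psi 99.88 f [ 0.9 -1.  -4.1] w 0.0581 q6 -1.96
D mm [-0.  -1.7  3.2] rot [ 0.21 -0.04  0.08] |d| 0.004
```

View pics/s6.png

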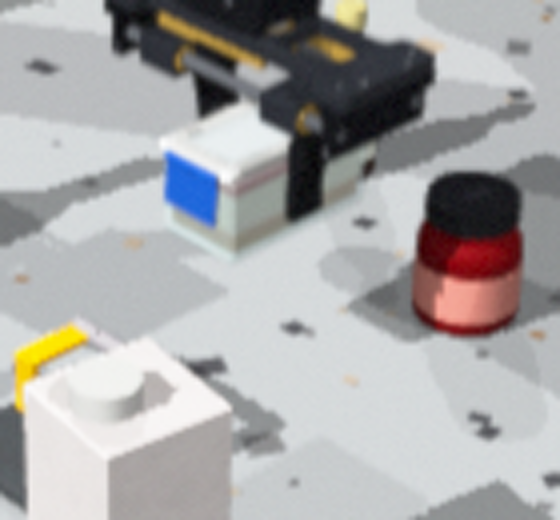

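>>> step_arm(
  targets=[
    {"dx": 0, "dy": 0, "dz": 0, "rx": 0, "ry": 0, "rz": 8},
    {"dx": 0, "dy": 0, "dz": 0, "rx": 0, "ry": 0, "rz": 18},
    {"dx": 0, "dy": 0, "dz": 0, "rx": 0, "ry": 0, "rz": 28},
    {"dx": 0, "dy": 0, "dz": 0, "rx": 0, "ry": 0, "rz": 38},
    {"dx": 0, "dy": 0, "dz": 0, "rx": 0, "ry": 0, "rz": 48},
  ],
)

```text
time: 8.62
position: [0.5288, 0.0022, 0.143]
tool_rot: [0.329, 0.944, 0.002, 0.004]
ft_force: [0.3, -0.7, -3.9]
grip_width: 0.0577
```

>>> step_arm(
  targets=[
    {"dx": 0, "dy": 0, "dz": 0, "rx": 0, "ry": 0, "rz": 10},
    {"dx": 0, "dy": 0, "dz": 0, "rx": 0, "ry": 0, "rz": 20},
    {"dx": 0, "dy": 0, "dz": 0, "rx": 0, "ry": 0, "rz": 30},
    {"dx": 0, "dy": 0, "dz": 0, "rx": 0, "ry": 0, "rz": 40},
    {"dx": 0, "dy": 0, "dz": 0, "rx": 0, "ry": 0, "rz": 50},
  ],
)

```text
time: 9.25
position: [0.5286, 0.0023, 0.1428]
tool_rot: [0.699, 0.715, 0.004, 0.003]
ft_force: [-0.0, 0.4, -4.9]
grip_width: 0.0577
```

>>> step_arm(
  targets=[
    {"dx": 0, "dy": 0, "dz": 0, "rx": 0, "ry": 0, "rz": 10},
    {"dx": 0, "dy": 0, "dz": 0, "rx": 0, "ry": 0, "rz": 20},
    {"dx": 0, "dy": 0, "dz": 0, "rx": 0, "ry": 0, "rz": 30},
    {"dx": 0, "dy": 0, "dz": 0, "rx": 0, "ry": 0, "rz": 40},
    {"dx": 0, "dy": 0, "dz": 0, "rx": 0, "ry": 0, "rz": 48},
  ],
)

```text
time: 9.88
position: [0.5284, 0.0023, 0.1426]
tool_rot: [0.931, 0.366, 0.005, 0.001]
ft_force: [0.2, 0.0, -3.9]
grip_width: 0.0578
```

```bash
python3 go.py 0.525 0.001 0.135 -80.2
```

```text
t 9.875 p [0.5284 0.0023 0.1426] psi -47.06 f [ 0.2  0.  -3.9] w 0.0578 q6 0.61
D mm [-3.4 -1.4  7.5] rot [ 0.21 -0.61 33.14] |d| 0.008
```

>>> step_arm(
  targets=[
    {"dx": -0.001, "dy": 0, "dz": 0, "rx": 0, "ry": -0.1, "rz": 9},
    {"dx": -0.002, "dy": 0, "dz": 0, "rx": 0, "ry": -0.3, "rz": 18},
    {"dx": -0.003, "dy": -0.001, "dz": 0, "rx": 0.1, "ry": -0.5, "rz": 27},
    {"dx": -0.003, "dy": -0.001, "dz": 0, "rx": 0.2, "ry": -0.6, "rz": 33.1},
    {"dx": -0.003, "dy": -0.001, "dz": 0.005, "rx": 0.2, "ry": -0.6, "rz": 33.1},
  ],
)

```text
time: 10.5
position: [0.5257, 0.0009, 0.1375]
tool_rot: [0.996, 0.086, 0.001, 0.0]
ft_force: [0.0, -0.1, -3.2]
grip_width: 0.0577
```

```bash
python3 go.py 0.525 0.001 0.037 -80.2;python3 - <<'E'
from rig import viewer
import cv2,numpy as np
c=viewer.camera('scene');np.savez('scene1.npz',**c);cv2.imwrite('pics/s7.png',cv2.resize(c['img'][170:300,260:400],None,fx=4,fy=4,interpolation=cv2.INTER_CUBIC))
E
```

```text
t 10.5 p [0.5257 0.0009 0.1375] psi -80.1 f [ 0.  -0.1 -3.2] w 0.0577 q6 1.19
D mm [ -0.9  -0.3 100.5] rot [ 0.03 -0.11  0.1 ] |d| 0.101
```

View pics/s7.png

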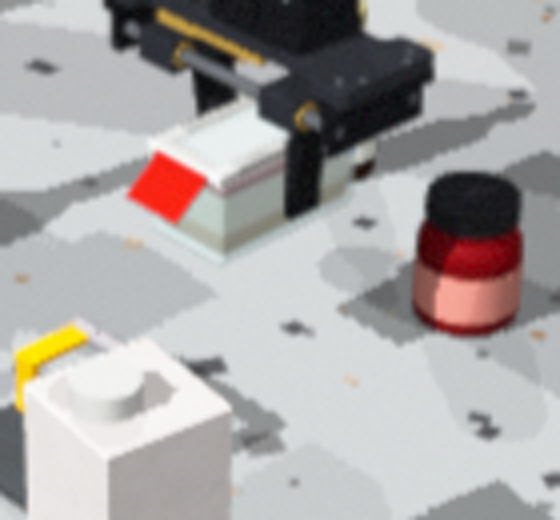

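>>> step_arm(
  targets=[
    {"dx": -0.003, "dy": 0, "dz": 0.02, "rx": 0, "ry": 0, "rz": 0},
    {"dx": -0.003, "dy": 0, "dz": 0.05, "rx": 0, "ry": 0, "rz": 0},
    {"dx": -0.003, "dy": 0, "dz": 0.08, "rx": 0, "ry": 0, "rz": 0},
    {"dx": -0.003, "dy": 0, "dz": 0.095, "rx": 0, "ry": -0.1, "rz": 0.1},
    {"dx": -0.003, "dy": 0, "dz": 0.1, "rx": 0, "ry": -0.1, "rz": 0.1},
  ],
)

```text
time: 11.18
position: [0.5219, 0.0005, 0.0359]
tool_rot: [0.996, 0.086, -0.001, -0.0]
ft_force: [0.3, -0.5, -4.2]
grip_width: 0.0575
```

>>> step_arm(
  targets=[
    {"dx": 0.005, "dy": 0, "dz": 0, "rx": 0, "ry": 0, "rz": 0},
    {"dx": 0.01, "dy": 0, "dz": 0, "rx": 0, "ry": 0, "rz": 0},
    {"dx": 0.015, "dy": 0, "dz": 0, "rx": 0, "ry": 0, "rz": 0},
    {"dx": 0.02, "dy": 0, "dz": 0, "rx": 0, "ry": 0, "rz": 0},
    {"dx": 0.025, "dy": 0, "dz": 0, "rx": 0, "ry": 0, "rz": 0},
  ],
)

```text
time: 11.8
position: [0.5459, 0.005, 0.0358]
tool_rot: [0.996, 0.086, -0.002, -0.0]
ft_force: [-3.1, -0.1, -4.6]
grip_width: 0.0578
```

```bash
python3 go.py 0.557 0.007 0.037 -80.2
```

```text
t 11.8 p [0.5459 0.005  0.0358] psi -80.11 f [-3.1 -0.1 -4.6] w 0.0578 q6 1.2
D mm [11.2 -0.1 -1.3] rot [-0.06  0.27  0.09] |d| 0.011
```

>>> step_arm(
  targets=[
    {"dx": 0.003, "dy": 0, "dz": -0.001, "rx": 0, "ry": 0.2, "rz": 0},
    {"dx": 0.006, "dy": 0, "dz": -0.001, "rx": 0, "ry": 0.2, "rz": 0},
    {"dx": 0.009, "dy": 0, "dz": -0.001, "rx": 0, "ry": 0.2, "rz": 0},
    {"dx": 0.012, "dy": 0, "dz": -0.001, "rx": 0, "ry": 0.2, "rz": 0},
    {"dx": 0.014, "dy": 0, "dz": -0.001, "rx": 0, "ry": 0.2, "rz": 0},
  ],
)

```text
time: 12.42
position: [0.5519, 0.0072, 0.0361]
tool_rot: [0.996, 0.087, -0.009, -0.001]
ft_force: [-17.9, -8.3, 4.1]
grip_width: 0.0579
```

```bash
python3 go.py 0.557 0.007 0.037 -80.2
```

```text
t 12.425 p [0.5519 0.0072 0.0361] psi -80.05 f [-17.9  -8.3   4.1] w 0.0579 q6 1.21
D mm [ 5.  1. -1.] rot [-0.26  1.05  0.15] |d| 0.005
```

>>> step_arm(
  targets=[
    {"dx": -0.008, "dy": 0, "dz": 0, "rx": 0, "ry": 0.5, "rz": 0},
    {"dx": -0.02, "dy": 0, "dz": 0, "rx": 0, "ry": 1, "rz": 0},
    {"dx": -0.03, "dy": 0, "dz": -0.02, "rx": -0.2, "ry": 1, "rz": 0},
    {"dx": -0.03, "dy": 0, "dz": -0.06, "rx": -0.2, "ry": 1, "rz": 0},
    {"dx": -0.03, "dy": 0, "dz": -0.1, "rx": -0.2, "ry": 1, "rz": 0},
  ],
)

```text
time: 13.05
position: [0.5244, 0.0019, 0.1376]
tool_rot: [0.996, 0.087, 0.0, -0.001]
ft_force: [-0.1, 0.2, -4.0]
grip_width: 0.0578
```

```bash
python3 go.py 0.571 0.3095 0.135 -58.8;python3 - <<'E'
from rig import viewer
import cv2,numpy as np
c=viewer.camera('scene');np.savez('scene1.npz',**c);cv2.imwrite('pics/s8.png',cv2.resize(c['img'][170:300,260:400],None,fx=4,fy=4,interpolation=cv2.INTER_CUBIC))
E
```

```text
t 13.05 p [0.5244 0.0019 0.1376] psi -80.06 f [-0.1  0.2 -4. ] w 0.0578 q6 1.19
D mm [  99. -295.    3.] rot [ -0.05  -0.06 -21.26] |d| 0.311
```

View pics/s8.png

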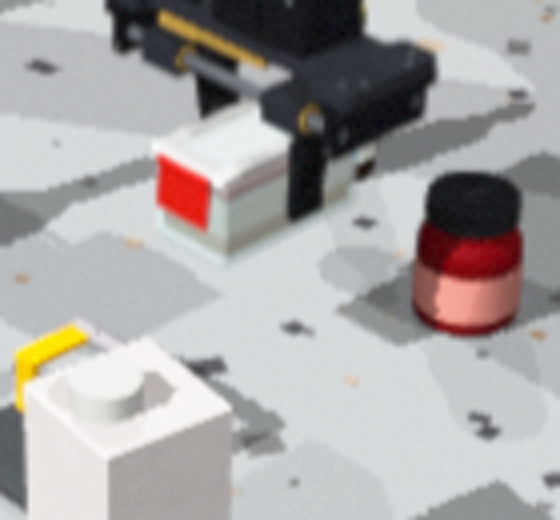

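>>> step_arm(
  targets=[
    {"dx": 0.01, "dy": -0.03, "dz": 0, "rx": 0, "ry": 0, "rz": -2},
    {"dx": 0.025, "dy": -0.075, "dz": 0, "rx": 0, "ry": 0, "rz": -5},
    {"dx": 0.042, "dy": -0.125, "dz": 0, "rx": 0, "ry": 0, "rz": -9},
    {"dx": 0.059, "dy": -0.175, "dz": 0, "rx": 0, "ry": 0, "rz": -13},
    {"dx": 0.073, "dy": -0.22, "dz": 0, "rx": 0, "ry": 0, "rz": -16},
  ],
)

```text
time: 13.72
position: [0.5618, 0.2329, 0.1425]
tool_rot: [0.974, 0.226, 0.006, 0.001]
ft_force: [0.3, -0.2, -4.3]
grip_width: 0.0575
```

```bash
python3 go.py 0.569 0.308 0.09 -58.8
```

```text
t 13.725 p [0.5618 0.2329 0.1425] psi -63.91 f [ 0.3 -0.2 -4.3] w 0.0575 q6 1.33
D mm [ 38.9 -64.6  52.6] rot [ 0.33 -0.61 -5.11] |d| 0.092
```

>>> step_arm(
  targets=[
    {"dx": 0.015, "dy": -0.025, "dz": 0.01, "rx": 0, "ry": -0.1, "rz": -2},
    {"dx": 0.03, "dy": -0.05, "dz": 0.025, "rx": 0.1, "ry": -0.3, "rz": -4},
    {"dx": 0.039, "dy": -0.065, "dz": 0.04, "rx": 0.3, "ry": -0.5, "rz": -5},
    {"dx": 0.039, "dy": -0.065, "dz": 0.05, "rx": 0.3, "ry": -0.6, "rz": -5},
    {"dx": 0.039, "dy": -0.065, "dz": 0.052, "rx": 0.3, "ry": -0.6, "rz": -5},
  ],
)

```text
time: 14.35
position: [0.5681, 0.3071, 0.0892]
tool_rot: [0.964, 0.268, -0.001, 0.001]
ft_force: [-0.8, -0.1, -5.2]
grip_width: 0.0578
```

```bash
python3 go.py 0.569 0.308 0.048 -58.8;python3 - <<'E'
from rig import viewer
import cv2,numpy as np
c=viewer.camera('scene');np.savez('scene1.npz',**c);cv2.imwrite('pics/s9.png',cv2.resize(c['img'][230:390,310:500],None,fx=4,fy=3.7,interpolation=cv2.INTER_CUBIC))
E
```

```text
t 14.35 p [0.5681 0.3071 0.0892] psi -58.95 f [-0.8 -0.1 -5.2] w 0.0578 q6 1.35
D mm [ 1.4 -0.3 41.2] rot [ 0.02  0.16 -0.15] |d| 0.041
```

View pics/s9.png

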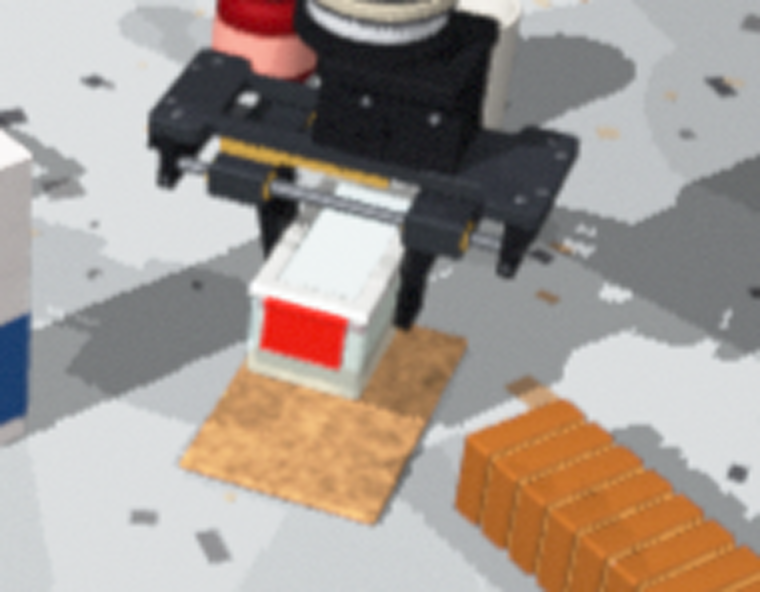

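>>> step_arm(
  targets=[
    {"dx": 0.001, "dy": 0, "dz": 0.012, "rx": 0, "ry": 0.1, "rz": 0},
    {"dx": 0.001, "dy": 0, "dz": 0.025, "rx": 0, "ry": 0.1, "rz": 0},
    {"dx": 0.001, "dy": 0, "dz": 0.036, "rx": 0, "ry": 0.1, "rz": 0},
    {"dx": 0.001, "dy": 0, "dz": 0.043, "rx": 0, "ry": 0.1, "rz": 0},
    {"dx": 0.001, "dy": 0, "dz": 0.045, "rx": 0, "ry": 0.1, "rz": 0},
  ],
)

```text
time: 15.02
position: [0.5689, 0.3073, 0.0438]
tool_rot: [0.964, 0.267, -0.001, 0.0]
ft_force: [-0.2, -0.7, -3.6]
grip_width: 0.0576
```

```bash
python3 go.py 0.569 0.308 0.0405 -58.8
```

```text
t 15.025 p [0.5689 0.3073 0.0438] psi -58.98 f [-0.2 -0.7 -3.6] w 0.0576 q6 1.35
D mm [ 0.4 -0.5  3.3] rot [ 0.01  0.07 -0.18] |d| 0.003
```

>>> step_arm(
  targets=[
    {"dx": 0, "dy": 0, "dz": 0.0007, "rx": 0, "ry": 0, "rz": 0},
    {"dx": 0, "dy": 0, "dz": 0.0014, "rx": 0, "ry": 0, "rz": 0},
    {"dx": 0, "dy": 0, "dz": 0.002, "rx": 0, "ry": 0, "rz": 0},
    {"dx": 0, "dy": 0, "dz": 0.0027, "rx": 0, "ry": 0, "rz": 0},
    {"dx": 0, "dy": 0, "dz": 0.0033, "rx": 0, "ry": 0, "rz": 0},
  ],
)

```text
time: 15.65
position: [0.569, 0.3074, 0.0406]
tool_rot: [0.964, 0.267, -0.0, 0.0]
ft_force: [-0.5, -0.4, -4.1]
grip_width: 0.0577
```

```bash
python3 go.py 0.569 0.308 0.0405 -58.8
```

```text
t 15.65 p [0.569  0.3074 0.0406] psi -58.98 f [-0.5 -0.4 -4.1] w 0.0577 q6 1.35
D mm [ 0.3 -0.5  0.1] rot [ 0.02  0.06 -0.18] |d| 0.001
```

Not yet in contact; continue slowly.

>>> step_arm(
  targets=[
    {"dx": 0, "dy": 0, "dz": 0.0005, "rx": 0, "ry": 0, "rz": 0},
    {"dx": 0, "dy": 0, "dz": 0.001, "rx": 0, "ry": 0, "rz": 0},
    {"dx": 0, "dy": 0, "dz": 0.0015, "rx": 0, "ry": 0, "rz": 0},
    {"dx": 0, "dy": 0, "dz": 0.002, "rx": 0, "ry": 0, "rz": 0},
    {"dx": 0, "dy": 0, "dz": 0.0025, "rx": 0, "ry": 0, "rz": 0},
  ],
)

```text
time: 16.27
position: [0.569, 0.3074, 0.0405]
tool_rot: [0.964, 0.267, -0.0, 0.0]
ft_force: [-4.8, -3.4, 13.2]
grip_width: 0.058
```

```bash
python3 go.py 0.569 0.308 0.0405 -58.8
```

```text
t 16.275 p [0.569  0.3074 0.0405] psi -58.98 f [-4.8 -3.4 13.2] w 0.058 q6 1.35
D mm [ 0.4 -0.5 -0. ] rot [ 0.02  0.05 -0.18] |d| 0.001
```

>>> step_arm(
  targets=[
    {"dx": 0, "dy": 0, "dz": 0, "rx": 0, "ry": 0, "rz": 0},
    {"dx": 0, "dy": 0, "dz": 0, "rx": 0, "ry": 0, "rz": 0},
    {"dx": 0, "dy": 0, "dz": 0, "rx": 0, "ry": 0, "rz": 0},
    {"dx": 0, "dy": 0, "dz": 0, "rx": 0, "ry": 0, "rz": 0},
    {"dx": 0, "dy": 0, "dz": 0, "rx": 0, "ry": 0, "rz": 0},
  ],
)

```text
time: 16.9
position: [0.5693, 0.3075, 0.0405]
tool_rot: [0.964, 0.267, 0.0, 0.0]
ft_force: [1.0, 0.0, 0.2]
grip_width: 0.058
```

>>> step_arm(
  targets=[
    {"dx": 0, "dy": 0, "dz": 0, "rx": 0, "ry": 0, "rz": 0},
    {"dx": 0, "dy": 0, "dz": 0, "rx": 0, "ry": 0, "rz": 0},
    {"dx": 0, "dy": 0, "dz": 0, "rx": 0, "ry": 0, "rz": 0},
    {"dx": 0, "dy": 0, "dz": 0, "rx": 0, "ry": 0, "rz": 0},
    {"dx": 0, "dy": 0, "dz": 0, "rx": 0, "ry": 0, "rz": 0},
  ],
  gripper=1,
)

```text
time: 17.52
position: [0.5693, 0.3075, 0.0405]
tool_rot: [0.964, 0.267, 0.0, 0.0]
ft_force: [0.5, -0.7, -0.2]
grip_width: 0.0862
```

>>> step_arm(
  targets=[
    {"dx": 0, "dy": 0, "dz": -0.01, "rx": 0, "ry": 0, "rz": 0},
    {"dx": 0, "dy": 0, "dz": -0.04, "rx": 0, "ry": 0, "rz": 0},
    {"dx": 0, "dy": 0, "dz": -0.09, "rx": 0, "ry": 0, "rz": 0},
    {"dx": 0, "dy": 0, "dz": -0.14, "rx": 0, "ry": 0, "rz": 0},
    {"dx": 0, "dy": 0, "dz": -0.18, "rx": 0, "ry": 0, "rz": 0},
  ],
)

```text
time: 18.15
position: [0.5697, 0.3077, 0.2237]
tool_rot: [0.964, 0.267, 0.001, 0.0]
ft_force: [0.9, -0.4, -0.7]
grip_width: 0.0871
```

```bash
python3 go.py 0.4 0.35 0.25 -58.8;python3 - <<'E'
from rig import viewer
import cv2,numpy as np
from h import *
c=viewer.camera('scene');np.savez('scene2.npz',**c);cv2.imwrite('pics/s10.png',cv2.resize(c['img'][230:390,310:500],None,fx=4,fy=3.7,interpolation=cv2.INTER_CUBIC))
c=viewer.camera('top');np.savez('top2.npz',**c);cv2.imwrite('pics/t10.png',c['img'])
E
```

```text
t 18.15 p [0.5697 0.3077 0.2237] psi -58.98 f [ 0.9 -0.4 -0.7] w 0.0871 q6 1.35
D mm [-123.6 -123.7  -26.8] rot [ 0.06 -0.16 -0.18] |d| 0.177
```

View pics/s10.png

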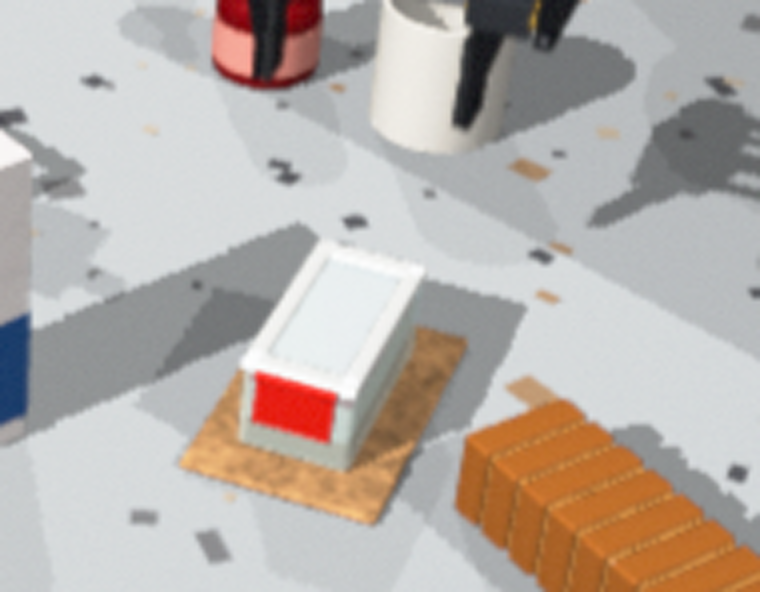

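View pics/t10.png

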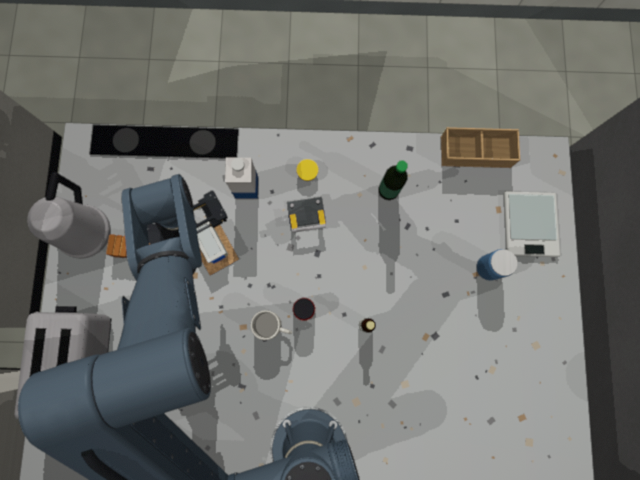

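```bash
python3 - <<'E'
from h import *
c=load('scene2');P=cloud(c);hs=cv2.cvtColor(c['img'],cv2.COLOR_BGR2HSV)
m=(P[...,2]>.060)&(P[...,2]<.08)&(P[...,0]>.48)&(P[...,0]<.68)&(P[...,1]>.22)&(P[...,1]<.39)&(hs[...,1]<80)
k,l,st,_=cv2.connectedComponentsWithStats(m.astype(np.uint8));i=1+st[1:,4].argmax()
v,u=np.nonzero(l==i);X=np.array([world(c,a,b,z=.066)[:2] for a,b in zip(u,v)])
print(len(X),cv2.minAreaRect(X.astype(np.float32)),np.median(P[l==i][:,2]))
ce=np.array(cv2.minAreaRect(X.astype(np.float32))[0])-[.5726,.311];a=np.radians(31.1)
print('off mat along,across',ce@[np.cos(a),np.sin(a)],ce@[-np.sin(a),np.cos(a)])
a0=load('scene0')
r=(hs[...,1]>150)&((hs[...,0]<8)|(hs[...,0]>172))&(P[...,0]>.55)&(P[...,0]<.7)&(P[...,1]>.25)&(P[...,1]<.42)&(P[...,2]>.02)&(P[...,2]<.07)
Q=P[r];A=Q-Q.mean(0);n=np.linalg.svd(A)[2][2];print(len(Q),'red flap normal',n.round(3))
# blue image s6 for blue later
E
```

```text
1153 ((0.5747734904289246, 0.31219062209129333), (0.12089990079402924, 0.05865127965807915), 31.30621337890625) 0.06588979799203404
off mat along,across 0.002476084305219862 -0.00010318973953969864
256 red flap normal [-0.856 -0.517 -0.017]
```

```bash
python3 -c "
from rig import robot
print(robot.hand_in())"
```

```text
the job is handed in; nothing more can be done
None
```

I pressed the blue flap shut against the front of the bar, turned the box end for end, pressed the red flap shut, and set the box down on the cork mat. I then opened the gripper, lifted it clear and handed in at about 18 s of the 61 s allowed; no verdict was reported.

- **Flaps:** At each press the box stalled against the bar, with about 9 N of push along the bar's direction for blue and 18 N for red. A picture after each press showed that flap flat on its end wall. On the mat, the red flap measured vertical to within about 1 degree. I did not check the blue one again there, as it faced away from the camera.
- **Box on the mat:** It sits about 2.5 mm along and 0.1 mm across from the mat's centre, and within about 0.3 degrees of the mat's length. The lid top is at about 66 mm, as expected for a box flat on the mat.
- **Other objects:** In the last top view, everything the arm didn't hide is where it was at the start. I judged this by eye only. The arm covers part of the biscuits there, but it never came near them.

No check failed. The box sat about 3 mm off the jaws' centre along its length, and I corrected for that when placing it.

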